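# Nest the clay bowls on the drying bat and wedge its edge up for air

## Task

Set the terracotta to dry on the white plaster bat: stand the middle cup in the wide bowl already on the bat, and the slim cup in the middle cup, all upright. Then push the wooden wedge, lying flat on the table, thin end first under the middle of the bat's open edge (the one without the stop rail) until that whole edge has just lifted off its two pads, by a few millimetres and well under a centimetre, and finish while still gripping the wedge there. Leave everything else on the table as it stands.

Things in the scene. Friction and masses are not known exactly. Their poses are not given: they have to be found in the camera images.
- rack: wooden rack fixed to the table. Origin: underside, under the middle of the bat. +x: from the open edge to the stop rail (dark, 230 mm long, 40 high, x 90 to 106), the way to push the wedge. The bat rests on it 14 mm above the table: on a bar at x 65 to 90 and two dark pads 20 wide, x -120 to -65, y +-85, whose ends stick out past the bat. The 150 mm between them is open
- bat: loose white plaster slab 180 (x) x 200 (y) x 16 mm, about 0.6 kg, lying on the rack, axes as the rack's. Origin: centre of its underside, 14 mm above the table. Starts 0 to 4 mm short of the stop rail, against which the wedge pushes it
- bat_edge_l (a point): point on the bat's underside at the open edge, x -90, y +85 mm in the bat's frame; 14 mm above the table at rest, higher by the gap once lifted
- bat_edge_r (a point): the same at y -85 mm
- bowl: wide low terracotta bowl standing on the bat, 124 mm over the rim, 45 mm high, wall 5 mm, flat inner floor about 82 mm across and 6 mm above its underside, about 0.22 kg. Origin: centre of its underside, z up
- cup_mid: middle terracotta cup, upper 27 mm straight and 66 mm across outside (58 inside), foot 52 mm across, 62 mm high, inner floor 6 mm above its underside and 44 mm across, about 0.12 kg. Origin: centre of its underside, z up. Starts on the table at one of three spots shared by lot with the slim cup and the jar
- cup_small: slim terracotta cup, upper 44 mm straight and 44 mm across outside, foot 32 mm across, 74 mm high, about 0.07 kg. Origin: centre of its underside, z up
- wedge: pale wooden wedge lying on the table, 150 x 40 mm, 0.15 kg: butt block 40 x 40 x 50 mm high to grip, then a ramp falling from 27 mm high at x 20 to 5 mm at its thin end, x 130 (1 in 5). Origin: centre of the block's underside; +x to the thin end. It meets the bat when its thin end is 45 mm past the bat's edge; each further 5 mm lifts the edge 1 mm
- wedge_tip (a point): middle of the wedge's thin end, on its underside
- jar: closed glass jar 60 mm across, 75 mm high, bystander; origin under its centre
- pebble: flat grey stone 56 mm across, 13 mm high, bystander; origin under its centre
- brush: brush with a wooden handle, bystander, lying on the table, length along its x
- figure: small clay figure 88 mm high, 60 mm across, bystander; origin under its centre
- clay_block: brown block of clay 75 x 55 x 40 mm, bystander; origin under its centre
- dish: white dish 100 mm across, 18 mm high, bystander; origin under its centre

How it is judged:
By the outcome, as a careful person would: the job done as asked, in the order asked, and still so for the second after the job is handed in, while the arm keeps its last pose, push and grip.
It also fails if it takes over 64 s, if anything falls off the work surface, if the arm or the gripper's body presses on something with over 40 N, if the wrist force passes 120 N, or if a joint passes its speed limit or range.

## Robot

A 7-joint arm with a two-finger parallel gripper is mounted at the origin on the work surface. World frame = base frame: x ahead of the robot, y to its left, z up, the work surface at z = 0. Lengths are in m, angles in rad, forces in N, time in s.
With the tool pointing down it reaches from about 0.425 to 0.875 m from the base axis. Payload 4.7 kg.
Tool frame: the origin (TCP) lies at the very end of the fingers, on their centre line; the grasp point (between the pads) lies ctrl.pinch_z behind it (ctrl.pinch_z is the distance from the TCP to the grasp point, in m); x points along the fingers, y is the direction in which the jaws open and shut, and the axes are right-handed (so a half turn about x gives the same grasp; the last joint's range is limited). The gripper opens to 87 mm and grips with 3 to 60 N. Pads are 19 mm wide; open, the fingers measure 117 mm over their backs; the gripper's body (75 mm by 190 mm) begins 51 mm behind the grasp point.
Start: joints at [1.189, 0.321, -0.07, 1.45, 0.023, 1.371, -0.057], TCP at [0.251, -0.6, 0.223] pointing down, gripper open.
Joint ranges: [-2.86, 2.86], [-0.3, 2.09], [-1.38, 1.24], [0.06, 2.45], [-1.56, 4.7], [0.09, 2.05], [-2.69, 2.69]. Speed limits (rad/s): [2.57, 2.57, 3.14, 3.14, 3.14, 3.14, 3.14].

## Interface

Orientations are given as a rotation vector (axis times angle).
In Python, from bench import get_state, get_image, camera_info, order, ctrl gives the robot as it stands.
- The arm moves only by the tool jog_arm, never from a script. Its arguments are lists of equal length, an entry for each row: "claw": the finger opening in mm, from 0 to 87; "xyz": the shift along the tool's x, y, z in mm, a list of three; "roll": the turn about the tool's x in degrees. In form: {"claw": [claw, ...], "xyz": [[tx, ty, tz], ...], "roll": [roll, ...]}. A call has 1 to 5 rows; each row is the pose to reach, as a shift and turn from the pose measured when the call began, along the tool's axes at that moment; what a row does not reach only later rows make up. A row lasts 1/10 s, in which the tool goes at most 50 mm and 8.59 degrees, less where a joint would pass 70% of its speed; a pose out of reach is approached as far as the arm can. A call with a gripper value outside its range is refused whole. The fingers move at their own pace and stop on an object; "force" is the grip in N (left out, the last holds). Time passes only in rows, so rows that repeat a pose let the fingers close. It gives the time, the measured TCP pose, the force and the opening at its end, in the units of the state.
- get_state(): the state, without advancing time (a new reading comes with each control period).
- get_image(name): name is "scene" or "top" or "wrist"; returns (picture, depth): 420x560x3 uint8, red, green, blue; 420x560 float32, m along the optical axis (not along the pixel's ray), 0 where there is no reading.
- camera_info(name): a dict with "intrinsics" (3x3 intrinsics, pixels), "rvec" (rotation vector, rad) and "tvec" (3), from world to camera coordinates, as OpenCV has them; the wrist camera has in their place "tool_from_camera" (4x4, takes a point from camera to tool coordinates, whose origin is the TCP and whose axes are the tool frame's). Camera axes: x right, y down, z forward; pixel columns grow to the right and rows downward; lengths in m; the calibration is good to about 2 mm. The wrist camera is an equidistant fisheye: a pixel r from the principal point sees the ray r / f radians off the axis. A picture is of the moment at which its call begins: read the wrist's pose just before it. camera_info takes no time and is no camera call.
- order.close_job(): hands the job in, once; it reports no verdict.
The state is a dict: "time": time; "joint_positions": joint angles; "qd": joint speeds; "joint_torque": joint torques, N m; "position": TCP position; "tool_rot": TCP orientation; "ft_force": force on the tool from outside, world axes, zero at the start; "torque": the same for the moment, N m; "grip_width": opening from 0.0 (shut) to 1.0 (fully open).
Only numpy, scipy, OpenCV 4.12 (cv2) and the standard library are available. Lean on these libraries where they do the work, as an engineer would, in place of code of your own. Each camera call takes 0.05 s, during which the arm holds its last target. There are 200 camera calls.

## Working session

There is one attempt and no reset: what is moved stays moved. The work goes in short steps, Python scripts to look and compute and a tool call to move; the robot and the scene stay as the last step left them, time stands still between calls to the robot, and variables do not carry over. Pictures are saved under pics/ and viewed, about 8 in all and at most 12, crops included, and the job is handed in when it is done.

Besides the shell and the picture viewer there is one more tool, called after ">>>" as name(argument=value, ...) on one line, values as JSON. jog_arm: Moves the arm, as the interface text tells. Its arguments: {"type":"object","properties":{"claw":{"type":"array"},"xyz":{"type":"array"},"roll":{"type":"array"},"force":{"type":"number"}},"required":["claw","xyz","roll"]}

```bash
mkdir -p pics; ls; cat > h.py <<'E'
import numpy as np, cv2
from bench import get_state,get_image,camera_info,order,ctrl
from scipy.spatial.transform import Rotation as R
def cloud(name):
    im,d=get_image(name); c=camera_info(name); K=np.array(c['intrinsics'])
    Rm=R.from_rotvec(np.ravel(c['rvec'])).as_matrix(); t=np.ravel(c['tvec'])
    v,u=np.mgrid[:420,:560]
    P=np.stack([(u-K[0,2])/K[0,0]*d,(v-K[1,2])/K[1,1]*d,d],-1)
    W=(P-t)@Rm
    W[d==0]=np.nan
    return im,d,W
E
python3 - <<'E'
from h import *
s=get_state(); print(s); print(ctrl.pinch_z)
for n in ['scene','top']:
    im,d,W=cloud(n); np.savez(f'{n}.npz',im=im,d=d,W=W)
    cv2.imwrite(f'pics/{n}0.png',im[...,::-1]); print(camera_info(n),(d==0).mean())
print(camera_info('wrist'))
a=np.load('scene.npz')['im'];b=np.load('top.npz')['im']
cv2.imwrite('pics/both.png',cv2.resize(np.vstack([a,b]),None,fx=.71,fy=.71)[...,::-1])
E
```

```text
pics
{'time': 0.0, 'joint_positions': array([ 1.18910207,  0.32183245, -0.07006992,  1.45168154,  0.02258962,
        1.37080627, -0.05688198]), 'qd': array([-5.99843548e-04, -8.79295447e-04,  9.58258527e-04,  6.43547426e-04,
        3.32436303e-05, -5.24982620e-06,  1.00056597e-03]), 'joint_torque': array([ 3.55221414e-05, -4.91278875e+01, -4.03852919e-01, -3.12528098e+01,
       -6.38312730e-02,  4.37935092e-02,  1.87374853e-04]), 'position': array([ 0.25033361, -0.59925228,  0.22145198]), 'tool_rot': array([ 2.00439709,  0.40398065, -2.00536449]), 'ft_force': array([-0.21744188, -0.12603115,  1.13184683]), 'torque': array([ 0.0483358 , -0.06014832,  0.02107219]), 'grip_width': 1.0001427970786125}
0.0187
{'intrinsics': array([[453.49312658,   0.        , 286.47093899],
       [  0.        , 453.49312658, 204.13580153],
       [  0.        ,   0.        ,   1.        ]]), 'rvec': array([ 2.10315416,  1.43478635, -0.50482456]), 'tvec': array([-0.25764245, -0.39377351,  1.29665428])} 0.004064625850340136
{'intrinsics': array([[418.7597236 ,   0.        , 279.3837196 ],
       [  0.        , 418.7597236 , 205.50096417],
       [  0.        ,   0.        ,   1.        ]]), 'rvec': array([ 2.10564944, -2.13277284,  0.16805636]), 'tvec': array([0.08611032, 0.61286073, 0.85258547])} 0.0038860544217687075
{'intrinsics': array([[325.1922621 ,   0.        , 284.49629128],
       [  0.        , 325.1922621 , 205.86548748],
       [  0.        ,   0.        ,   1.        ]]), 'tool_from_camera': array([[-1.79061089e-03, -3.02732865e-01,  9.53073767e-01,
        -1.62219029e-01],
       [ 9.99997738e-01,  5.52304319e-04,  2.05420354e-03,
         9.31103344e-04],
       [-1.14826168e-03,  9.53075289e-01,  3.02731192e-01,
        -8.32025816e-02],
       [ 0.00000000e+00,  0.00000000e+00,  0.00000000e+00,
         1.00000000e+00]])}
```

View pics/top0.png

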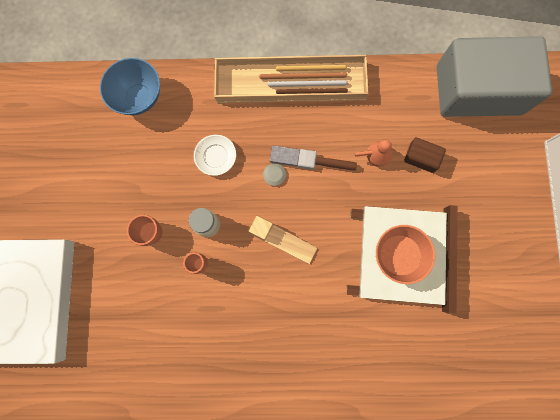

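View pics/scene0.png

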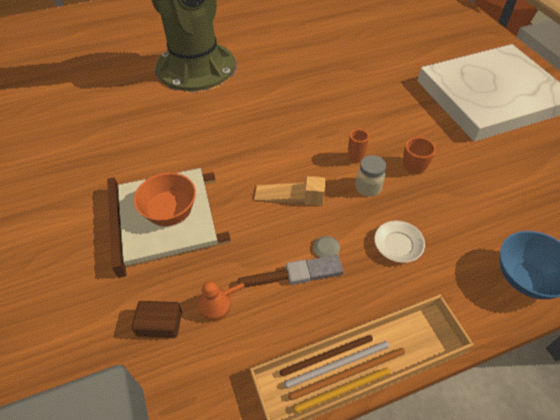

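The top view shows the middle cup at px (143,229), the slim cup at (194,263), the jar at (204,222), the wedge from block (260,228) to tip (315,250), the bowl at (406,254) and the rail at (450,258). The scene view agrees with it.

```bash
cat > m.py <<'E'
from h import *
def circ(p):
    # robust circle fit on xy
    from scipy.optimize import least_squares
    c=p.mean(0); 
    r=least_squares(lambda q:np.hypot(p[:,0]-q[0],p[:,1]-q[1])-q[2],[*c,.03],loss='soft_l1',f_scale=.001).x
    return r
E
python3 - <<'E'
from m import *
D={n:np.load(f'{n}.npz') for n in ['top','scene']}
W=D['top']['W'];im=D['top']['im']
def at(n,u,v): return np.round(D[n]['W'][v,u],4)
for k,(u,v) in dict(mid=(143,229),small=(194,263),jar=(204,218),wb=(260,226),wt=(312,252),bowl=(406,254),bat1=(365,212),bat2=(365,295),bat3=(441,212),bat4=(441,300),tab=(300,330),rail=(452,258)).items(): print(k,at('top',u,v))
# merged cloud, table plane offsets
for n in D:
    P=D[n]['W'].reshape(-1,3); 
    for nm,(x,y) in dict(a=(at('top',300,330)[:2]),b=at('top',220,330)[:2]).items():
        m=(np.hypot(P[:,0]-x,P[:,1]-y)<.02); print(n,nm,np.nanmedian(P[m,2]),np.nanstd(P[m,2]))
for k,(u,v),zlo,rad in [('mid',(143,229),.055,.05),('small',(194,263),.066,.035),('bowl',(406,254),.068,.08),('jar',(204,218),.06,.05)]:
    c=at('top',u,v)[:2]
    for n in D:
        P=D[n]['W'].reshape(-1,3); m=(np.hypot(P[:,0]-c[0],P[:,1]-c[1])<rad)&(P[:,2]>zlo)
        q=P[m]
        if len(q)<5: print(k,n,'few',len(q));continue
        # outer edge: hull points
        r=circ(q[:,:2]); h=cv2.minEnclosingCircle(q[:,:2].astype(np.float32)); print(k,n,len(q),'fit',np.round(r,4),'enc',np.round(h[0],4),round(h[1],4),'z95',np.percentile(q[:,2],95))
# wedge
c=(at('top',260,226)[:2]+at('top',312,252)[:2])/2
for n in D:
    P=D[n]['W'].reshape(-1,3); m=np.hypot(P[:,0]-c[0],P[:,1]-c[1])<.11; q=P[m]
    b=q[(q[:,2]>.042)&(q[:,2]<.056)]; w=q[(q[:,2]>.004)&(q[:,2]<.056)]
    rb=cv2.minAreaRect((b[:,:2]*1000).astype(np.float32)); rw=cv2.minAreaRect((w[:,:2]*1000).astype(np.float32))
    print(n,len(b),rb,np.median(b[:,2]),rw,len(w))
c=at('top',406,254)[:2]
for n in D:
    P=D[n]['W'].reshape(-1,3); q=P[np.hypot(P[:,0]-c[0],P[:,1]-c[1])<.17]
    b=q[(q[:,2]>.025)&(q[:,2]<.034)];print(n,'bat',cv2.minAreaRect((b[:,:2]*1000).astype(np.float32)),np.median(b[:,2]))
    b=q[(q[:,2]>.036)&(np.hypot(*(q[:,:2]-c).T)>.07)];print(n,'rail',cv2.minAreaRect((b[:,:2]*1000).astype(np.float32)),np.percentile(b[:,2],90))
E
```

```text
mid [0.5732 0.3916 0.0042]
small [0.4946 0.2722 0.0058]
jar [0.586  0.238  0.0743]
wb [0.5698 0.1205 0.0545]
wt [0.516  0.0072 0.0047]
bowl [ 0.5071 -0.1932  0.0367]
bat1 [ 0.6008 -0.1104  0.0319]
bat2 [ 0.4213 -0.1022  0.0303]
bat3 [nan nan nan]
bat4 [ 0.4093 -0.2625  0.0308]
tab [0.3472 0.0373 0.0018]
rail [ 0.4971 -0.289   0.0414]
top a -0.0002164211250114361 0.0016225460867222215
top b -0.0002596278933149702 0.001707037358471919
scene a -0.00023566324822391126 0.0012787154381430782
scene b -0.0005288408721863911 0.001392463292130169
mid top 195 fit [0.5651 0.3742 0.0306] enc [0.5654 0.3749] 0.0332 z95 0.06360647189243988
mid scene 200 fit [0.5671 0.3731 0.0307] enc [0.5669 0.3734] 0.0343 z95 0.0631209075088733
small top 142 fit [0.4927 0.2581 0.0197] enc [0.4929 0.2589] 0.0222 z95 0.07610353013772615
small scene 136 fit [0.4952 0.2575 0.0196] enc [0.4943 0.2577] 0.0232 z95 0.07515850167790236
bowl top 595 fit [ 0.5055 -0.1801  0.0579] enc [ 0.5056 -0.181 ] 0.0617 z95 0.07686182900513049
bowl scene 598 fit [ 0.5086 -0.1814  0.0582] enc [ 0.5065 -0.1828] 0.0629 z95 0.07652615373737
[... 480 characters left out ...]
20117, 41.32887649536133), 64.79525756835938) 0.04942308367874074 ((538.2542114257812, 58.78036117553711), (204.80821228027344, 101.58039855957031), 84.16678619384766) 1380
top bat ((506.824951171875, -192.62606811523438), (185.12596130371094, 229.35629272460938), 84.64353942871094) 0.029934155643655737
top rail ((505.63104248046875, -210.44076538085938), (179.97564697265625, 230.2311248779297), 84.44967651367188) 0.04285225476457959
scene bat ((514.9638061523438, -195.03199768066406), (196.37103271484375, 231.12918090820312), 81.0059814453125) 0.03007191802911611
scene rail ((507.6333312988281, -210.9675750732422), (180.13800048828125, 231.9242706298828), 84.43798828125) 0.04234987529568122
```

```bash
cat > pose.py <<'E'
from m import *
from scipy.optimize import minimize
def fitrect(pts,L,Wd,x0,wt=5.):
    """centre,yaw of known rect best holding the points (edge-snug): points outside penalised, extents matched"""
    def f(q):
        c,s=np.cos(q[2]),np.sin(q[2]); d=pts-q[:2]; a=d@[c,s]; b=d@[-s,c]
        out=np.maximum(abs(a)-L/2,0)+np.maximum(abs(b)-Wd/2,0)
        e=[np.percentile(a,.7)+L/2,np.percentile(a,99.3)-L/2,np.percentile(b,.7)+Wd/2,np.percentile(b,99.3)-Wd/2]
        return out.mean()*1e3*wt+np.sum(np.square(e))*1e6*.1
    best=min((minimize(f,[x0[0],x0[1],x0[2]+k],method='Nelder-Mead',options=dict(xatol=1e-5,fatol=1e-6,initial_simplex=np.array([[x0[0],x0[1],x0[2]+k]]*4)+np.vstack([np.zeros(3),np.diag([.006,.006,.06])]))) for k in(-.05,0,.05)),key=lambda r:r.fun)
    return best.x,best.fun
E
python3 - <<'E'
from pose import *
s=get_state(); M=R.from_rotvec(s['tool_rot']).as_matrix(); print('tool cols x,y,z\n',np.round(M,3))
D={n:np.load(f'{n}.npz')['W'].reshape(-1,3) for n in ['top','scene']}
rk=np.deg2rad(-95.5); e=np.array([np.cos(rk),np.sin(rk)]); n_=np.array([-e[1],e[0]]); c=np.array([.507,-.193])
for n,P in D.items():
    a=(P[:,:2]-c)@e; b=(P[:,:2]-c)@n_; z=P[:,2]
    rail=(z>.036)&(z<.045)&(a>.06)&(a<.12)&(abs(b)<.13)
    print(n,'rail',fitrect(P[rail,:2],.016,.23,[*(c+.09*e),rk]))
    # rail line via PCA and b extents
    bowl=np.hypot(*(P[:,:2]-[.507,-.181]).T)<.068
    bat=(abs(z-.030)<.004)&~bowl&(abs(a)<.11)&(abs(b)<.11)
    # open-edge per b-bin: min a
    bb=np.arange(-.085,.086,.01); E=[];
    for t in bb:
        k=bat&(abs(b-t)<.005); E.append(np.sort(a[k])[1] if k.sum()>5 else np.nan)
    E=np.array(E); g=np.isfinite(E); p=np.polyfit(bb[g],E[g],1); print(' open edge a=',p,np.round(np.nanstd(E-np.polyval(p,bb)),4))
    bmin,bmax=np.percentile(b[bat],[.5,99.5]); print(' bat b ext',bmin,bmax,'z',np.median(z[bat]))
    # pads
    pad=(z>.008)&(z<.018)&(a<-.065)&(a>-.13)&(abs(abs(b)-.085)<.03)
    for sg in(-1,1):
        q=pad&(b*sg>0); print('  pad',sg,q.sum(),np.round([a[q].min(),np.median(b[q])],4) if q.any() else '')
    # wedge
    wy=np.arctan2(.007-.1205,.516-.5698); m=(np.hypot(*(P[:,:2]-[.569,.119]).T)<.03)&(z>.042)
    d=P[:,:2]-np.array([.569,.119]); A=d@[np.cos(wy),np.sin(wy)]; B=d@[-np.sin(wy),np.cos(wy)]
    rp=(A>.03)&(A<.15)&(abs(B)<.03)&(abs(z-(.027-.2*(A-.02)))<.005)&(z>.0045); 
    ab=np.arange(.03,.115,.01); mid=np.array([(np.percentile(B[rp&(abs(A-t)<.005)],3)+np.percentile(B[rp&(abs(A-t)<.005)],97))/2 for t in ab]); p=np.polyfit(ab,mid,1)
    print(' block',fitrect(P[m,:2],.04,.04,[.569,.119,wy]),'ramp yaw',np.rad2deg(wy+p[0]),'off',p[1],'tip A',np.percentile(A[rp],99),'guess',np.rad2deg(wy))
E
```

```text
tool cols x,y,z
 [[-0.001  0.386 -0.923]
 [ 0.002 -0.923 -0.386]
 [-1.    -0.002  0.   ]]
top rail (array([ 0.49762008, -0.29107772, -1.66672505]), np.float64(0.7345849483812472))
 open edge a= [-0.00324834 -0.0920236 ] 0.0004
 bat b ext -0.09933867390647014 0.09964404052884239 z 0.02991015214657877
  pad -1 123 [-0.1192 -0.0849]
  pad 1 118 [-0.1195  0.0844]
 block (array([ 0.56809557,  0.12034065, -2.09409196]), np.float64(0.039289154756127216)) ramp yaw -117.61906951366346 off -0.0012491084022486255 tip A 0.1273150535314977 guess -115.36136397720998
scene rail (array([ 0.49976188, -0.29203549, -1.66255226]), np.float64(0.12425473586306862))
 open edge a= [-0.00318456 -0.0907855 ] 0.0003
 bat b ext -0.09718324591853195 0.10281014981982682 z 0.030093876145634874
  pad -1 100 [-0.1179 -0.0805]
  pad 1 149 [-0.1182  0.0899]
 block (array([ 0.56990413,  0.11933814, -2.06566928]), np.float64(0.08335183453376938)) ramp yaw -117.81015080320415 off 0.0014120114233339939 tip A 0.12803093694535128 guess -115.36136397720998
```

>>> jog_arm(claw=[87,87,87,87,87], xyz=[[0,-27,-38],[0,-54,-77],[0,-82,-115],[0,-109,-154],[0,-136,-192]], roll=[0,0,0,0,0])

```text
time: 0.6
position: [0.3757, -0.3978, 0.2214]
tool_rot: [2.004, 0.404, -2.006]
ft_force: [1.3, -0.7, -0.4]
grip_width: 0.998
```

>>> jog_arm(claw=[87,87,87,87,87], xyz=[[0,-27,-38],[0,-54,-77],[0,-82,-115],[0,-109,-154],[0,-136,-192]], roll=[0,0,0,0,0])

```text
time: 1.1
position: [0.501, -0.1964, 0.2215]
tool_rot: [2.004, 0.404, -2.006]
ft_force: [0.6, -0.2, 0.2]
grip_width: 1.0
```

>>> jog_arm(claw=[87,87,87,87,87], xyz=[[0,-34,-19],[0,-67,-38],[0,-101,-56],[0,-134,-75],[0,-168,-94]], roll=[0,0,0,0,0])

```text
time: 1.6
position: [0.5226, -0.0038, 0.2215]
tool_rot: [2.004, 0.404, -2.006]
ft_force: [1.6, -0.1, -0.4]
grip_width: 1.001
```

>>> jog_arm(claw=[87,87,87,87,87], xyz=[[0,-34,-19],[0,-67,-38],[0,-101,-56],[0,-134,-75],[0,-168,-94]], roll=[0,0,0,0,0])

```text
time: 2.1
position: [0.5445, 0.1886, 0.2214]
tool_rot: [2.003, 0.403, -2.007]
ft_force: [1.5, 0.1, -0.3]
grip_width: 0.998
```

>>> jog_arm(claw=[87,87,87,87,87], xyz=[[0,-34,-19],[0,-67,-38],[0,-101,-56],[0,-134,-75],[0,-163,-91]], roll=[0,0,0,0,0])

```text
time: 2.6
position: [0.5654, 0.3758, 0.2207]
tool_rot: [2.002, 0.403, -2.008]
ft_force: [-0.0, -0.1, -0.1]
grip_width: 1.002
```

```bash
cat >> h.py <<'E'
def wcloud():
    s=get_state(); M=R.from_rotvec(s['tool_rot']).as_matrix(); p=s['position']
    im,d=get_image('wrist'); c=camera_info('wrist'); K=np.array(c['intrinsics']); T=np.array(c['tool_from_camera'])
    v,u=np.mgrid[:420,:560]; x=(u-K[0,2])/K[0,0]; y=(v-K[1,2])/K[1,1]; th=np.hypot(x,y)
    k=np.where(th>1e-6,np.tan(np.minimum(th,1.45))/np.maximum(th,1e-6),1)
    P=np.stack([x*k*d,y*k*d,d],-1); 
    W=(P@T[:3,:3].T+T[:3,3])@M.T+p
    W[(d==0)|(th>1.3)]=np.nan
    return im,d,W
def delta(target,yaw=None):
    s=get_state(); M=R.from_rotvec(s['tool_rot']).as_matrix(); d=M.T@(np.array(target)-s['position'])
    y=np.rad2deg(np.arctan2(M[1,1],M[0,1])); 
    print('pos',np.round(s['position'],4),'yaw',round(y,2),'shift mm',np.round(d*1e3,1),'roll',None if yaw is None else round(-((yaw-y+180)%360-180),2),'F',np.round(s['ft_force'],1),'grip',round(s['grip_width']*87,1),'t',round(s['time'],2))
def rim(W,c,rad,zlo,zhi):
    from m import circ
    P=W.reshape(-1,3); q=P[(np.hypot(P[:,0]-c[0],P[:,1]-c[1])<rad)&(P[:,2]>zlo)&(P[:,2]<zhi)]
    e=cv2.minEnclosingCircle(q[:,:2].astype(np.float32))
    print('rim',len(q),np.round(circ(q[:,:2]),4),'enc',np.round(e[0],4),round(e[1],4),'z med',np.round(np.median(q[:,2]),4))
E
python3 - <<'E'
from h import *
im,d,W=wcloud(); cv2.imwrite('pics/w1.png',im[...,::-1]); np.savez('w1.npz',W=W,im=im)
rim(W,[.566,.374],.05,.055,.07); rim(W,[.494,.258],.035,.066,.085)
delta([.566,.374,.034])
P=W.reshape(-1,3); q=P[(np.hypot(P[:,0]-.566,P[:,1]-.45)<.03)]; print('table z',np.nanmedian(q[:,2]))
E
```

```text
rim 859 [0.5675 0.374  0.0304] enc [0.5669 0.3739] 0.0329 z med 0.0617
rim 182 [0.4945 0.2572 0.0213] enc [0.498  0.2682] 0.019 z med 0.073
pos [0.5632 0.3823 0.2202] yaw -66.99 shift mm [186.2  10.2   0.4] roll None F [-1.8  3.   0.1] grip 86.9 t 2.65
table z 0.31490152152628137
```

View pics/w1.png

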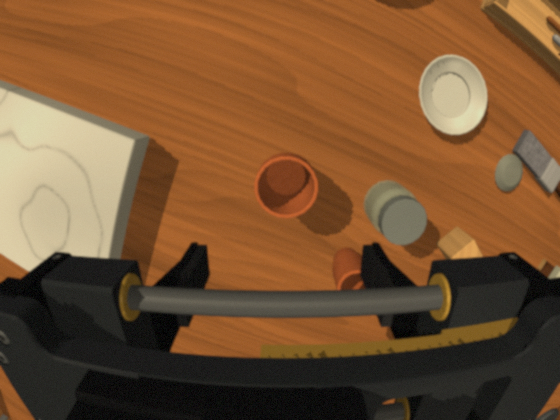

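```bash
python3 - <<'E'
from h import *
W=np.load('top.npz')['W'].reshape(-1,3)
q=W[(W[:,1]>.44)&(W[:,2]>.03)&(W[:,0]<.75)]; print('block min y',np.percentile(q[:,1],2),'z',np.percentile(q[:,2],[50,95]),'x',np.percentile(q[:,0],[2,98]))
delta([.5665,.374,.034])
E
```

```text
block min y 0.5493697431011441 z [0.04439591 0.04702389] x [0.29470107 0.54330031]
pos [0.5632 0.3823 0.2202] yaw -66.99 shift mm [ 1.861e+02  1.040e+01 -1.000e-01] roll None F [-1.8  3.   0.1] grip 86.9 t 2.65
```

>>> jog_arm(claw=[87,87,87,87,87], xyz=[[0,10,0],[40,10,0],[80,10,0],[100,10,0],[100,10,0]], roll=[0,0,0,0,0])

```text
time: 3.15
position: [0.5655, 0.3697, 0.1158]
tool_rot: [1.993, 0.409, -2.013]
ft_force: [-0.9, -0.8, 0.1]
grip_width: 1.002
```

>>> jog_arm(claw=[87,87], xyz=[[0,0,0],[0,0,0]], roll=[0,0])

```text
time: 3.35
position: [0.5666, 0.3688, 0.117]
tool_rot: [1.995, 0.408, -2.013]
ft_force: [-0.0, -1.2, 0.6]
grip_width: 1.002
```

```bash
python3 - <<'E'
from h import *
delta([.5665,.374,.034])
im,d,W=wcloud(); rim(W,[.566,.374],.05,.055,.068)
E
```

```text
pos [0.5666 0.3688 0.117 ] yaw -67.18 shift mm [83.  -4.4 -2.6] roll None F [-0.  -1.2  0.6] grip 87.2 t 3.35
rim 1848 [0.5677 0.3742 0.0307] enc [0.5667 0.3738] 0.0334 z med 0.0615
```

>>> jog_arm(claw=[87,87,87,87,87], xyz=[[20,-4,-2.5],[45,-4,-2.5],[70,-4,-2.5],[83,-4,-2.5],[83,-4,-2.5]], roll=[0,0,0,0,0])

```text
time: 3.9
position: [0.5652, 0.3735, 0.0318]
tool_rot: [1.991, 0.408, -2.015]
ft_force: [-0.0, 0.2, -0.0]
grip_width: 0.999
```

>>> jog_arm(claw=[60,60,60,60,60], xyz=[[0,0,0],[0,0,0],[0,0,0],[0,0,0],[0,0,0]], roll=[0,0,0,0,0], force=20)

```text
time: 4.4
position: [0.5658, 0.374, 0.0329]
tool_rot: [1.993, 0.408, -2.014]
ft_force: [-0.3, 1.4, 2.1]
grip_width: 0.736
```

```bash
python3 - <<'E'
from h import *
delta([.5665,.374,.034]); s=get_state(); print(np.round(R.from_rotvec(s['tool_rot']).as_matrix(),4))
E
```

```text
pos [0.5658 0.374  0.0329] yaw -67.14 shift mm [-1.1  0.3 -0.6] roll None F [-0.3  1.4  2.1] grip 64.0 t 4.4
[[-0.0105  0.3885 -0.9214]
 [ 0.0011 -0.9214 -0.3885]
 [-0.9999 -0.005   0.0092]]
```

>>> jog_arm(claw=[60,60,60,60,60], xyz=[[-10,0,0],[-40,0,0],[-80,0,0],[-120,0,0],[-150,0,0]], roll=[0,0,0,0,0], force=20)

```text
time: 4.9
position: [0.5677, 0.3743, 0.1864]
tool_rot: [1.996, 0.41, -2.011]
ft_force: [0.3, 0.7, -0.6]
grip_width: 0.735
```

>>> jog_arm(claw=[60,60,60,60,60], xyz=[[0,18,10],[0,46,25],[0,78,43],[0,110,61],[0,140,77]], roll=[0,0,0,0,0])

```text
time: 5.4
position: [0.5507, 0.2136, 0.1865]
tool_rot: [1.996, 0.408, -2.011]
ft_force: [0.5, -0.2, -1.5]
grip_width: 0.74
```

>>> jog_arm(claw=[60,60,60,60,60], xyz=[[0,32,18],[0,64,35],[0,96,53],[0,128,71],[0,160,88]], roll=[0,0,0,0,0])

```text
time: 5.9
position: [0.5312, 0.0305, 0.187]
tool_rot: [1.996, 0.408, -2.01]
ft_force: [0.5, 0.7, -0.3]
grip_width: 0.737
```

>>> jog_arm(claw=[60,60,60,60,60], xyz=[[0,30,17],[0,60,33],[0,85,47],[0,105,58],[0,115,63]], roll=[0,0,0,0,0])

```text
time: 6.4
position: [0.5172, -0.1026, 0.1873]
tool_rot: [1.997, 0.404, -2.012]
ft_force: [-0.9, -0.4, -1.8]
grip_width: 0.735
```

```bash
python3 - <<'E'
from h import *
delta([.507,-.181,.15])
im,d,W=wcloud(); rim(W,[.507,-.181],.08,.068,.082); cv2.imwrite('pics/w2.png',im[...,::-1])
P=W.reshape(-1,3); q=P[(np.hypot(P[:,0]-.507,P[:,1]+.181)<.025)&(P[:,2]<.06)]; print('floor',len(q),np.nanmedian(q[:,2]) if len(q) else '')
E
```

```text
pos [ 0.5172 -0.1026  0.1873] yaw -67.31 shift mm [37.4 68.5 39.4] roll None F [-0.9 -0.4 -1.8] grip 64.0 t 6.4
rim 1376 [ 0.5079 -0.1808  0.0577] enc [ 0.5078 -0.1824] 0.0619 z med 0.0744
floor 1334 0.036127663474229146
```

View pics/w2.png

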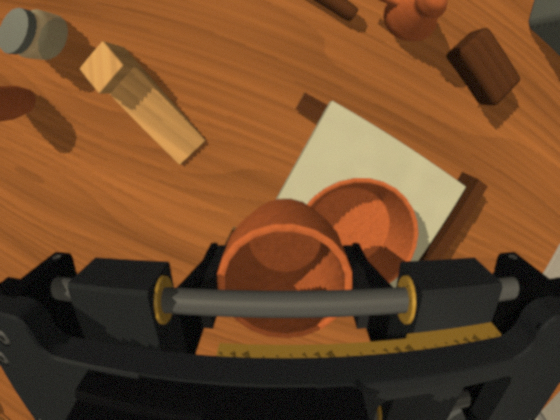

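>>> jog_arm(claw=[60,60,60,60,60], xyz=[[0,25,14],[0,50,28],[0,68,39],[0,68,39],[0,68,39]], roll=[0,0,0,0,0])

```text
time: 6.95
position: [0.5079, -0.1797, 0.1874]
tool_rot: [1.998, 0.404, -2.012]
ft_force: [0.2, 0.6, -1.2]
grip_width: 0.732
```

>>> jog_arm(claw=[60,60,60,60,60], xyz=[[20,0,0],[50,0,0],[75,0,0],[75,0,0],[75,0,0]], roll=[0,0,0,0,0])

```text
time: 7.45
position: [0.5079, -0.1779, 0.1129]
tool_rot: [1.997, 0.408, -2.011]
ft_force: [0.5, 0.0, -0.5]
grip_width: 0.738
```

```bash
python3 - <<'E'
from h import *
delta([.507,-.181,.0695])
im,d,W=wcloud(); p=get_state()['position']; rim(W,p,.05,p[2]+.024,p[2]+.036); rim(W,[.507,-.181],.08,.068,.082)
s=get_state(); print(np.round(R.from_rotvec(s['tool_rot']).as_matrix()[:,0],4))
E
```

```text
pos [ 0.5079 -0.1779  0.1129] yaw -67.17 shift mm [43.4  2.7  1.8] roll None F [ 0.5  0.  -0.5] grip 64.2 t 7.45
rim 3651 [ 0.5098 -0.1785  0.0311] enc [ 0.518  -0.1751] 0.0443 z med 0.1419
rim 3223 [ 0.5079 -0.1816  0.0575] enc [ 0.5073 -0.1818] 0.0616 z med 0.0744
[-5.4e-03  6.0e-04 -1.0e+00]
```

>>> jog_arm(claw=[60,60,60,60,60], xyz=[[10,2.5,3],[22,2.5,3],[32,2.5,3],[38,2.5,3],[39,2.5,3]], roll=[0,0,0,0,0])

```text
time: 8.0
position: [0.5057, -0.1817, 0.0735]
tool_rot: [1.997, 0.407, -2.011]
ft_force: [-0.7, -0.8, -1.2]
grip_width: 0.736
```

>>> jog_arm(claw=[60,60,60], xyz=[[1.5,0,0],[3,0,0],[3.5,0,0]], roll=[0,0,0])

```text
time: 8.3
position: [0.5058, -0.1817, 0.0701]
tool_rot: [1.997, 0.407, -2.011]
ft_force: [-0.2, -0.4, -1.3]
grip_width: 0.74
```

>>> jog_arm(claw=[60,60,60], xyz=[[0.5,0,0],[1,0,0],[1,0,0]], roll=[0,0,0])

```text
time: 8.6
position: [0.5058, -0.1817, 0.0691]
tool_rot: [1.997, 0.407, -2.011]
ft_force: [0.1, 0.2, -0.5]
grip_width: 0.74
```

>>> jog_arm(claw=[68,72,76,76,76], xyz=[[0,0,0],[0,0,0],[0,0,0],[0,0,0],[0,0,0]], roll=[0,0,0,0,0])

```text
time: 9.1
position: [0.5059, -0.1817, 0.0692]
tool_rot: [1.997, 0.407, -2.011]
ft_force: [-0.1, -0.0, -0.0]
grip_width: 0.87
```

>>> jog_arm(claw=[76,76,76,76,76], xyz=[[-10,0,0],[-30,0,0],[-70,0,0],[-110,0,0],[-120,0,0]], roll=[0,0,0,0,0])

```text
time: 9.6
position: [0.5096, -0.1825, 0.195]
tool_rot: [2.003, 0.401, -2.001]
ft_force: [0.2, -0.3, -0.2]
grip_width: 0.874
```

```bash
python3 - <<'E'
from h import *
delta([.4945,.2575,.15])
im,d,W=wcloud(); cv2.imwrite('pics/w3.png',im[...,::-1]); rim(W,[.507,-.181],.045,.09,.105); rim(W,[.507,-.181],.08,.068,.082)
E
```

```text
pos [ 0.5096 -0.1825  0.195 ] yaw -67.19 shift mm [  44.  -411.5 -156.6] roll None F [ 0.2 -0.3 -0.2] grip 76.0 t 9.6
rim 1338 [ 0.5081 -0.1824  0.0305] enc [ 0.5073 -0.1827] 0.0332 z med 0.0974
rim 3751 [ 0.5081 -0.1817  0.0569] enc [ 0.5072 -0.1822] 0.0618 z med 0.0742
```

View pics/w3.png

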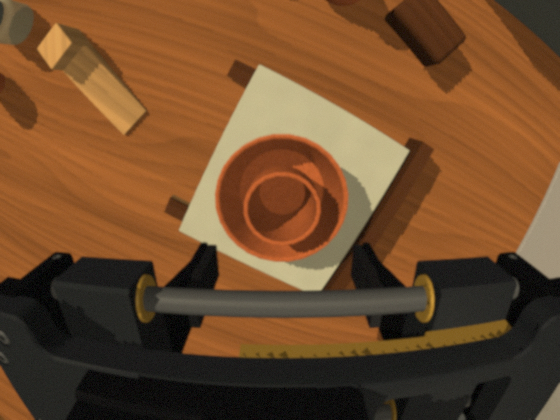

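>>> jog_arm(claw=[76,76,76,76,76], xyz=[[0,-40,-15],[0,-82,-31],[0,-125,-48],[0,-165,-63],[0,-206,-78]], roll=[0,0,0,0,0])

```text
time: 10.15
position: [0.5005, 0.0391, 0.1933]
tool_rot: [2.001, 0.401, -2.003]
ft_force: [0.5, -0.2, 0.3]
grip_width: 0.873
```

>>> jog_arm(claw=[76,76,76,76,76], xyz=[[0,-40,-15],[0,-80,-30],[0,-120,-46],[0,-160,-61],[0,-195,-75]], roll=[0,0,0,0,0])

```text
time: 10.65
position: [0.493, 0.2499, 0.1921]
tool_rot: [1.999, 0.402, -2.003]
ft_force: [-0.4, -0.5, -0.4]
grip_width: 0.876
```

>>> jog_arm(claw=[76,76,76], xyz=[[30,0,0],[60,0,0],[60,0,0]], roll=[0,0,0])

```text
time: 10.95
position: [0.4895, 0.2482, 0.1276]
tool_rot: [1.989, 0.402, -2.011]
ft_force: [-0.4, -0.4, 0.2]
grip_width: 0.875
```

```bash
python3 - <<'E'
from h import *
im,d,W=wcloud(); rim(W,[.494,.2577],.035,.066,.085);delta([.4945,.2575,.060])
print(np.round(R.from_rotvec(get_state()['tool_rot']).as_matrix(),4))
E
```

```text
rim 1268 [0.4955 0.2583 0.0197] enc [0.4946 0.2578] 0.0222 z med 0.0735
pos [0.4911 0.2488 0.13  ] yaw -67.12 shift mm [69.9 -6.8 -7.1] roll None F [ 1.5 -0.3  0.2] grip 75.9 t 11.0
[[-0.0066  0.3888 -0.9213]
 [-0.0043 -0.9213 -0.3887]
 [-1.      0.0014  0.0078]]
```

>>> jog_arm(claw=[76,76,76,76,76], xyz=[[5,-7,-8],[25,-7,-8],[50,-7,-8],[68,-7,-8],[70,-7,-8]], roll=[0,0,0,0,0])

```text
time: 11.5
position: [0.4949, 0.2578, 0.0588]
tool_rot: [1.992, 0.401, -2.011]
ft_force: [0.9, 0.0, -0.5]
grip_width: 0.87
```

>>> jog_arm(claw=[76,76], xyz=[[0,0,0],[0,0,0]], roll=[0,0])

```text
time: 11.7
position: [0.496, 0.2586, 0.0603]
tool_rot: [1.994, 0.402, -2.009]
ft_force: [-1.1, -0.1, -0.0]
grip_width: 0.875
```

Good; grip it by the top 14 mm and lift.

>>> jog_arm(claw=[38,38,38,38,38], xyz=[[0,0,0],[0,0,0],[0,0,0],[0,0,0],[0,0,0]], roll=[0,0,0,0,0], force=15)

```text
time: 12.2
position: [0.496, 0.2586, 0.0604]
tool_rot: [1.994, 0.402, -2.009]
ft_force: [0.4, -0.6, 0.3]
grip_width: 0.508
```

>>> jog_arm(claw=[38,38,38], xyz=[[0,0,0],[0,0,0],[0,0,0]], roll=[0,0,0])

```text
time: 12.5
position: [0.496, 0.2586, 0.0604]
tool_rot: [1.994, 0.402, -2.009]
ft_force: [-0.7, 0.1, 1.1]
grip_width: 0.493
```

>>> jog_arm(claw=[38,38,38,38,38], xyz=[[-10,0,0],[-35,0,0],[-70,0,0],[-110,0,0],[-140,0,0]], roll=[0,0,0,0,0])

```text
time: 13.0
position: [0.4972, 0.2597, 0.2034]
tool_rot: [1.997, 0.403, -2.006]
ft_force: [0.2, -0.5, -0.8]
grip_width: 0.493
```

```bash
python3 - <<'E'
from h import *
delta([.508,-.1825,.2])
print(np.round(R.from_rotvec(get_state()['tool_rot']).as_matrix(),4))
E
```

```text
pos [0.4972 0.2597 0.2034] yaw -67.14 shift mm [  4.6 411.7 161.8] roll None F [ 0.2 -0.5 -0.8] grip 42.9 t 13.0
[[-4.200e-03  3.884e-01 -9.215e-01]
 [-2.800e-03 -9.215e-01 -3.884e-01]
 [-1.000e+00  9.000e-04  5.000e-03]]
```

>>> jog_arm(claw=[38,38,38,38,38], xyz=[[0,20,8],[0,50,20],[0,85,33],[0,120,47],[0,155,61]], roll=[0,0,0,0,0])

```text
time: 13.5
position: [0.5011, 0.0919, 0.2046]
tool_rot: [1.997, 0.403, -2.005]
ft_force: [1.2, -0.3, -0.2]
grip_width: 0.495
```

>>> jog_arm(claw=[38,38,38,38,38], xyz=[[0,33,13],[0,66,26],[0,99,39],[0,132,52],[0,160,63]], roll=[0,0,0,0,0])

```text
time: 14.0
position: [0.505, -0.082, 0.2059]
tool_rot: [1.998, 0.401, -2.005]
ft_force: [1.0, -0.1, -0.3]
grip_width: 0.493
```

>>> jog_arm(claw=[38,38,38,38,38], xyz=[[0,25,10],[0,45,18],[0,60,24],[0,66,26],[0,66,26]], roll=[0,0,0,0,0])

```text
time: 14.5
position: [0.5067, -0.1531, 0.2062]
tool_rot: [1.998, 0.401, -2.005]
ft_force: [0.9, 0.2, -0.6]
grip_width: 0.493
```

```bash
python3 - <<'E'
from h import *
delta([.508,-.1825,.1465])
im,d,W=wcloud(); cv2.imwrite('pics/w4.png',im[...,::-1]); p=get_state()['position']; rim(W,p,.03,p[2]+.009,p[2]+.022);  rim(W,[.507,-.181],.045,.09,.105)
np.savez('w4.npz',W=W)
E
```

```text
pos [ 0.5067 -0.1531  0.2062] yaw -67.21 shift mm [59.8 27.4 10. ] roll None F [ 0.9  0.2 -0.6] grip 42.9 t 14.5
rim 1881 [ 0.5063 -0.1545  0.0205] enc [ 0.512  -0.1499] 0.0288 z med 0.2199
rim 823 [ 0.5077 -0.1818  0.0306] enc [ 0.5077 -0.1826] 0.0329 z med 0.0975
```

View pics/w4.png

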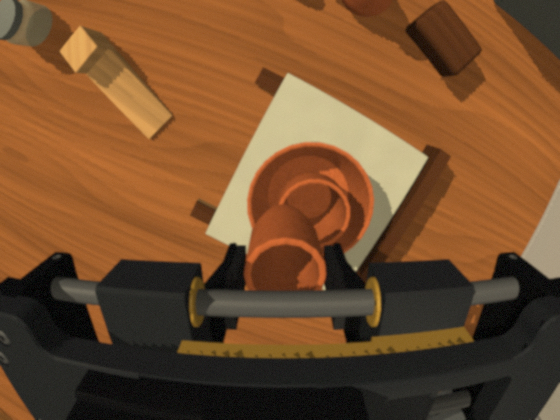

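>>> jog_arm(claw=[38,38,38,38,38], xyz=[[0,15,6],[0,27,10],[0,27,10],[20,27,10],[45,27,10]], roll=[0,0,0,0,0])

```text
time: 15.05
position: [0.5091, -0.1812, 0.162]
tool_rot: [2.0, 0.4, -2.001]
ft_force: [0.5, -1.2, -2.0]
grip_width: 0.497
```

>>> jog_arm(claw=[38,38,38], xyz=[[0,0,0],[0,0,0],[0,0,0]], roll=[0,0,0])

```text
time: 15.35
position: [0.51, -0.1813, 0.1634]
tool_rot: [2.001, 0.399, -1.999]
ft_force: [0.8, -0.3, -0.8]
grip_width: 0.49
```

```bash
python3 - <<'E'
from h import *
delta([.508,-.1815,.1025])
im,d,W=wcloud(); p=get_state()['position']; rim(W,p,.03,p[2]+.009,p[2]+.016);  rim(W,[.507,-.181],.045,.09,.105)
M=R.from_rotvec(get_state()['tool_rot']).as_matrix(); print(np.round(M[:,0],4))
E
```

```text
pos [ 0.51   -0.1813  0.1634] yaw -67.13 shift mm [60.9 -0.9  2. ] roll None F [ 0.8 -0.3 -0.8] grip 42.7 t 15.35
rim 1649 [ 0.51   -0.1826  0.0199] enc [ 0.5164 -0.1787] 0.0284 z med 0.1768
rim 1103 [ 0.5081 -0.1823  0.0307] enc [ 0.5072 -0.1826] 0.0334 z med 0.0975
[ 0.0024 -0.0048 -1.    ]
```

>>> jog_arm(claw=[38,38,38,38,38], xyz=[[12,-0.5,2],[28,-0.5,2],[42,-0.5,2],[52,-0.5,2],[56,-0.5,2]], roll=[0,0,0,0,0])

```text
time: 15.9
position: [0.5073, -0.1816, 0.106]
tool_rot: [2.0, 0.401, -2.001]
ft_force: [0.1, 0.0, -1.3]
grip_width: 0.493
```

>>> jog_arm(claw=[38,38,38], xyz=[[1,0,0],[2,0,0],[2,0,0]], roll=[0,0,0])

```text
time: 16.2
position: [0.5077, -0.1817, 0.1043]
tool_rot: [2.001, 0.4, -2.0]
ft_force: [0.1, 1.2, -1.1]
grip_width: 0.493
```

>>> jog_arm(claw=[38,38,38], xyz=[[1,0,0],[2,0,0],[2,0,0]], roll=[0,0,0])

```text
time: 16.5
position: [0.5077, -0.1818, 0.1024]
tool_rot: [2.001, 0.4, -2.0]
ft_force: [0.1, -1.3, -1.1]
grip_width: 0.493
```

>>> jog_arm(claw=[46,50,54,56,56], xyz=[[0,0,0],[0,0,0],[0,0,0],[0,0,0],[0,0,0]], roll=[0,0,0,0,0])

```text
time: 17.0
position: [0.5078, -0.1818, 0.1025]
tool_rot: [2.001, 0.4, -2.0]
ft_force: [-0.2, 0.3, -0.4]
grip_width: 0.633
```

>>> jog_arm(claw=[56,56,56,56,56], xyz=[[-5,0,0],[-20,0,0],[-45,0,0],[-75,0,0],[-100,0,0]], roll=[0,0,0,0,0])

```text
time: 17.5
position: [0.5082, -0.1814, 0.2054]
tool_rot: [2.002, 0.399, -1.997]
ft_force: [0.5, -0.0, 0.6]
grip_width: 0.642
```

```bash
python3 - <<'E'
from h import *
im,d,W=wcloud(); cv2.imwrite('pics/w5.png',im[...,::-1]); rim(W,[.507,-.181],.03,.108,.125);  rim(W,[.507,-.181],.045,.09,.105)
delta([.569,.12,.18],-27.7)
im,d,W=cloud('top'); rim(W,[.507,-.181],.03,.108,.125)
E
```

```text
rim 923 [ 0.5078 -0.1821  0.0196] enc [ 0.5071 -0.1825] 0.022 z med 0.1155
rim 1523 [ 0.508  -0.1824  0.0297] enc [ 0.5072 -0.1829] 0.0332 z med 0.0976
pos [ 0.5105 -0.182   0.2098] yaw -67.12 shift mm [  27.9 -255.8 -171.2] roll -39.42 F [ 2.  -0.4  2. ] grip 56.1 t 17.55m.py:5: RuntimeWarning: Mean of empty slice.
  c=p.mean(0);
  ret = um.true_divide(
Traceback (most recent call last):
  File "h.py", line 29, in rim
    print('rim',len(q),np.round(circ(q[:,:2]),4),'enc',np.round(e[0],4),round(e[1],4),'z med',np.round(np.median(q[:,2]),4))
                                ~~~~^^^^^^^^^
  File "m.py", line 6, in circ
    r=least_squares(lambda q:np.hypot(p[:,0]-q[0],p[:,1]-q[1])-q[2],[*c,.03],loss='soft_l1',f_scale=.001).x
      ~~~~~~~~~~~~~^^^^^^^^^^^^^^^^^^^^^^^^^^^^^^^^^^^^^^^^^^^^^^^^^^^^^^^^^^^^^^^^^^^^^^^^^^^^^^^^^^^^^^
ValueError: Initial guess is outside of provided bounds
```

View pics/w5.png

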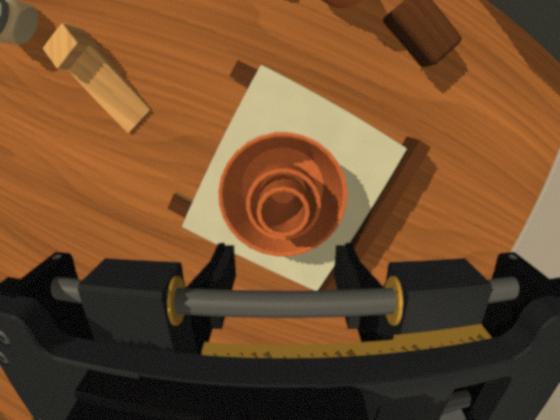

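>>> jog_arm(claw=[87,87,87,87,87], xyz=[[0,-30,-20],[0,-65,-43],[0,-100,-67],[0,-140,-93],[0,-180,-120]], roll=[0,0,0,0,0])

```text
time: 18.1
position: [0.5509, 0.0319, 0.207]
tool_rot: [2.007, 0.393, -1.991]
ft_force: [1.5, -0.8, -0.6]
grip_width: 0.968
```

>>> jog_arm(claw=[87,87,87,87,87], xyz=[[0,-30,-20],[0,-55,-36],[0,-70,-47],[0,-74,-50],[0,-74,-50]], roll=[-7,-15,-23,-31,-39])

```text
time: 18.6
position: [0.568, 0.1214, 0.2065]
tool_rot: [1.556, 0.928, -1.549]
ft_force: [-0.0, -0.7, 0.2]
grip_width: 0.997
```

>>> jog_arm(claw=[87,87], xyz=[[0,0,0],[0,0,0]], roll=[0,0])

```text
time: 18.8
position: [0.5678, 0.1214, 0.2065]
tool_rot: [1.558, 0.927, -1.551]
ft_force: [-0.8, -1.3, 0.1]
grip_width: 0.999
```

```bash
cat > wedge.py <<'E'
from pose import *
def wedge(W,c0,yaw0):
    P=W.reshape(-1,3); P=P[np.isfinite(P[:,0])]; z=P[:,2]
    m=(np.hypot(*(P[:,:2]-c0).T)<.035)&(z>.043)&(z<.055); b=fitrect(P[m,:2],.04,.04,[*c0,yaw0])
    d=P[:,:2]-np.array(c0); A=d@[np.cos(yaw0),np.sin(yaw0)]; B=d@[-np.sin(yaw0),np.cos(yaw0)]
    rp=(abs(B)<.03)&(abs(z-(.027-.2*(A-.02)))<.004)&(z>.005); ab=np.arange(.03,.115,.01)
    mid=np.array([np.percentile(B[rp&(abs(A-t)<.005)],[3,97]).mean() for t in ab]); p=np.polyfit(ab,mid,1)
    print('block',np.round(b[0][:2],4),np.rad2deg(b[0][2]),'fun',round(b[1],3),'top z',np.median(z[m]),'ramp yaw',np.rad2deg(yaw0+p[0]),'tipA',np.percentile(A[rp],99))
E
python3 - <<'E'
from wedge import *
delta([.569,.12,.1],-27.7)
im,d,W=wcloud(); cv2.imwrite('pics/w6.png',im[...,::-1]); wedge(W,[.569,.12],np.deg2rad(-117.7))
print(np.round(R.from_rotvec(get_state()['tool_rot']).as_matrix(),4))
E
```

```text
pos [0.5678 0.1214 0.2065] yaw -27.86 shift mm [106.6   0.5   0.5] roll -0.16 F [-0.8 -1.3  0.1] grip 86.9 t 18.8
block [0.57   0.1198] -121.65279987564824 fun 0.043 top z 0.04990152294467154 ramp yaw -117.67616805390703 tipA 0.1272925727871606
[[ 0.0094  0.884  -0.4674]
 [-0.0079 -0.4673 -0.884 ]
 [-0.9999  0.012   0.0025]]
```

>>> jog_arm(claw=[87,87,87,87,87], xyz=[[30,0,0],[70,0,0],[110,0,0],[130,0,0],[130,0,0]], roll=[0,0,0,0,0])

```text
time: 19.35
position: [0.5666, 0.1189, 0.0733]
tool_rot: [1.555, 0.927, -1.559]
ft_force: [-0.7, 0.2, 0.4]
grip_width: 1.001
```

>>> jog_arm(claw=[87,87], xyz=[[0,0,0],[0,0,0]], roll=[0,0])

```text
time: 19.55
position: [0.5674, 0.1189, 0.0746]
tool_rot: [1.557, 0.926, -1.558]
ft_force: [-0.3, 0.3, -0.3]
grip_width: 1.0
```

```bash
python3 - <<'E'
from wedge import *
delta([.5697,.1197,.0155],-27.7)
print(np.round(R.from_rotvec(get_state()['tool_rot']).as_matrix(),4))
E
```

```text
pos [0.5674 0.1189 0.0746] yaw -28.06 shift mm [59.1  1.2 -2.1] roll -0.36 F [-0.3  0.3 -0.3] grip 87.0 t 19.55
[[ 0.0047  0.8824 -0.4704]
 [-0.0088 -0.4704 -0.8824]
 [-1.      0.0083  0.0055]]
```

>>> jog_arm(claw=[87,87,87,87,87], xyz=[[20,1,-2],[40,1,-2],[55,1,-2],[59,1,-2],[59,1,-2]], roll=[0,0,0,0,0])

```text
time: 20.05
position: [0.5695, 0.1197, 0.0158]
tool_rot: [1.557, 0.926, -1.558]
ft_force: [-0.1, 0.3, 0.3]
grip_width: 0.999
```

>>> jog_arm(claw=[87,34,34,34,34], xyz=[[0,0,0],[0,0,0],[0,0,0],[0,0,0],[0,0,0]], roll=[0,0,0,0,0], force=40)

```text
time: 20.55
position: [0.5697, 0.1197, 0.016]
tool_rot: [1.557, 0.925, -1.558]
ft_force: [0.0, 0.7, 0.0]
grip_width: 0.725
```

>>> jog_arm(claw=[34,34,34,34,34], xyz=[[0,0,0],[0,0,0],[0,0,0],[0,0,0],[0,0,0]], roll=[0,0,0,0,0])

```text
time: 21.05
position: [0.5697, 0.1197, 0.016]
tool_rot: [1.557, 0.925, -1.558]
ft_force: [-0.5, 0.0, 1.3]
grip_width: 0.459
```

```bash
python3 - <<'E'
from wedge import *
im,d,W=wcloud(); np.savez('w7.npz',W=W)
cv2.imwrite('pics/w7.png',im[...,::-1]); 
delta([.5299,.045,.0155],-5.3)
print(np.round(R.from_rotvec(get_state()['tool_rot']).as_matrix(),4))
try: wedge(W,[.5695,.12],np.deg2rad(-117.7))
except Exception as e: print(e)
# nest/bat from this view and top
it,dt,Wt=cloud('top'); np.savez('top2.npz',W=Wt); cv2.imwrite('pics/top2.png',it[...,::-1]); 
E
```

```text
pos [0.5697 0.1197 0.016 ] yaw -28.07 shift mm [ 1.   0.1 84.6] roll -22.77 F [-0.  -0.1  0.6] grip 39.6 t 21.1
[[ 0.0049  0.8823 -0.4706]
 [-0.0088 -0.4706 -0.8823]
 [-0.9999  0.0085  0.0054]]
index -1 is out of bounds for axis 0 with size 0
```

View pics/w7.png

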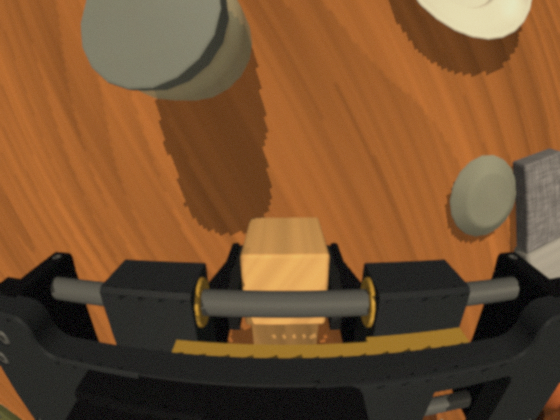

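>>> jog_arm(claw=[34,34,34,34,34], xyz=[[0.1,0,10],[0.2,0,28],[0.3,0,50],[0.5,0,70],[0.5,0,85]], roll=[-3,-8,-13,-18,-22.8])

```text
time: 21.65
position: [0.5294, 0.0438, 0.016]
tool_rot: [1.271, 1.155, -1.274]
ft_force: [0.0, -0.1, -0.8]
grip_width: 0.457
```

>>> jog_arm(claw=[34,34], xyz=[[0,0,0],[0,0,0]], roll=[0,0])

```text
time: 21.85
position: [0.5294, 0.0434, 0.0159]
tool_rot: [1.272, 1.154, -1.276]
ft_force: [-0.2, -0.7, -0.6]
grip_width: 0.457
```

```bash
cat > rack.py <<'E'
from wedge import *
O=np.array([.508,-.194]); rk=np.deg2rad(-95.3); e=np.array([np.cos(rk),np.sin(rk)]); n_=np.array([-e[1],e[0]])
def tgt(rx,z=.0155): return [*(O+rx*e),z]
def st(rx):
    s=get_state(); d=s['position'][:2]-O; print('TCP rack x,y',np.round([d@e,d@n_],4)); delta(tgt(rx),-5.3)
def edge(W,name):
    P=W.reshape(-1,3); P=P[np.isfinite(P[:,0])]; a=(P[:,:2]-O)@e; b=(P[:,:2]-O)@n_; z=P[:,2]
    for lo,hi in((-.098,-.05),(.05,.098),(-.05,.05)):
        q=(b>lo)&(b<hi)&(a>-.12)&(a<.095)&(z>.024)&(z<.042)&(np.hypot(a+.012,b)>.07)
        if q.sum()<30: print(name,lo,'few');continue
        p=np.polyfit(a[q],z[q],1); print(name,'b',lo,hi,'n',q.sum(),'top z at edge -90: %.2f  at +85: %.2f mm'%(np.polyval(p,-.09)*1e3,np.polyval(p,.085)*1e3),'edge a %.4f'%np.percentile(a[q],.7))
def ramp(W,rx,name):
    P=W.reshape(-1,3); P=P[np.isfinite(P[:,0])]; a=(P[:,:2]-O)@e; b=(P[:,:2]-O)@n_; z=P[:,2]
    q=(a>rx+.03)&(a<min(rx+.115,-.1))&(abs(b)<.03)&(z>.006)&(z<.03); t=np.arange(rx+.035,min(rx+.115,-.1),.008); mid=[np.percentile(b[q&(abs(a-k)<.005)],[4,96]).mean() for k in t if (q&(abs(a-k)<.005)).sum()>8]
    t=[k for k in t if (q&(abs(a-k)<.005)).sum()>8]
    p=np.polyfit(t,mid,1); zz=np.polyfit(a[q],z[q],1); print(name,'ramp: lateral at rx',np.polyval(p,rx).round(4),'at tip',np.polyval(p,rx+.13).round(4),'yaw rel',np.rad2deg(p[0]).round(2),'slope',zz[0].round(3),'z at block+20',np.polyval(zz,rx+.02).round(4),'amax',np.percentile(a[q],99).round(4))
E
python3 - <<'E'
from rack import *
st(-.19)
for n in ['top','scene']:
    im,d,W=cloud(n); cv2.imwrite(f'pics/{n}3.png',im[...,::-1]); edge(W,n); ramp(W,-.24,n)
print(np.round(R.from_rotvec(get_state()['tool_rot']).as_matrix(),4))
E
```

```text
TCP rack x,y [-0.2384 -0.0007]
pos [0.5294 0.0434 0.0159] yaw -5.24 shift mm [ 0.9  0.6 48.4] roll 0.06 F [-0.2 -0.7 -0.6] grip 39.7 t 21.85
top b -0.098 -0.05 n 1489 top z at edge -90: 29.10  at +85: 31.03 mm edge a -0.0800
top b 0.05 0.098 n 1592 top z at edge -90: 29.25  at +85: 30.96 mm edge a -0.0927
top b -0.05 0.05 n 1257 top z at edge -90: 29.39  at +85: 31.64 mm edge a -0.0933Traceback (most recent call last):
  File "<stdin>", line 4, in <module>
  File "rack.py", line 16, in ramp
    p=np.polyfit(t,mid,1); zz=np.polyfit(a[q],z[q],1); print(name,'ramp: lateral at rx',np.polyval(p,rx).round(4),'at tip',np.polyval(p,rx+.13).round(4),'yaw rel',np.rad2deg(p[0]).round(2),'slope',zz[0].round(3),'z at block+20',np.polyval(zz,rx+.02).round(4),'amax',np.percentile(a[q],99).round(4))
    raise TypeError("expected non-empty vector for x")
TypeError: expected non-empty vector for x
```

```bash
python3 - <<'E'
from rack import *
for n in ['scene','wrist']:
    im,d,W=cloud(n) if n=='scene' else wcloud(); cv2.imwrite(f'pics/{n}3.png',im[...,::-1]); edge(W,n)
    if n=='scene':
        np.savez('s3.npz',W=W)
        try: ramp(W,-.24,n)
        except Exception as x: print(x)
cv2.imwrite('pics/s3c.png',cv2.resize(cv2.imread('pics/scene3.png')[80:380,60:440],None,fx=2,fy=2))
E
```

```text
scene b -0.098 -0.05 n 605 top z at edge -90: 29.63  at +85: 31.62 mm edge a -0.0919
scene b 0.05 0.098 n 1648 top z at edge -90: 29.50  at +85: 31.23 mm edge a -0.0911
scene b -0.05 0.05 n 1085 top z at edge -90: 29.53  at +85: 31.66 mm edge a -0.0921
scene ramp: lateral at rx 0.001 at tip 0.0011 yaw rel 0.06 slope -0.163 z at block+20 0.0242 amax -0.126
wrist -0.098 few
wrist 0.05 few
wrist -0.05 few
```

View pics/s3c.png

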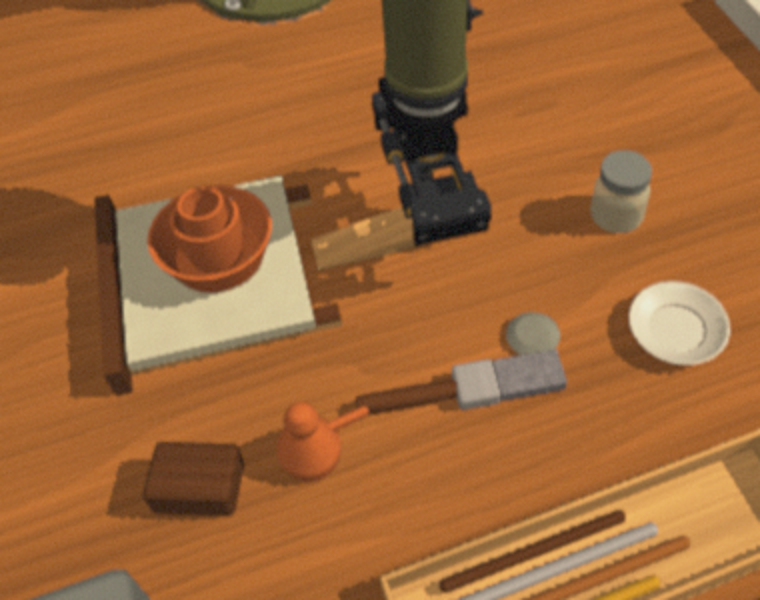

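>>> jog_arm(claw=[34,34,34,34,34], xyz=[[0.1,0.5,12],[0.3,0.5,26],[0.4,0.5,38],[0.5,0.5,46],[0.5,0.5,48]], roll=[0,0,0,0,0])

```text
time: 22.5
position: [0.526, -0.0052, 0.0159]
tool_rot: [1.273, 1.153, -1.276]
ft_force: [-0.2, 0.7, 0.0]
grip_width: 0.458
```

>>> jog_arm(claw=[34,34,34,34,34], xyz=[[0.1,0,3],[0.1,0,6],[0.1,0,9],[0.1,0,12],[0.1,0,15]], roll=[0,0,0,0,0])

```text
time: 23.0
position: [0.5246, -0.0187, 0.0159]
tool_rot: [1.274, 1.155, -1.274]
ft_force: [0.3, 5.2, -0.7]
grip_width: 0.455
```

```bash
python3 - <<'E'
from rack import *
st(-.155)
im,d,W=cloud('scene'); edge(W,'scene')
im,d,W=cloud('top'); edge(W,'top')
E
```

```text
TCP rack x,y [-0.176   0.0003]
pos [ 0.5246 -0.0187  0.0159] yaw -5.21 shift mm [ 0.6 -0.4 21. ] roll 0.09 F [ 0.3  5.2 -0.7] grip 39.6 t 23.0
scene b -0.098 -0.05 n 615 top z at edge -90: 29.66  at +85: 31.57 mm edge a -0.0911
scene b 0.05 0.098 n 1656 top z at edge -90: 29.61  at +85: 31.15 mm edge a -0.0904
scene b -0.05 0.05 n 1084 top z at edge -90: 29.56  at +85: 31.62 mm edge a -0.0913
top b -0.098 -0.05 n 770 top z at edge -90: 23.90  at +85: 31.74 mm edge a 0.0200
top b 0.05 0.098 n 1186 top z at edge -90: 28.82  at +85: 30.98 mm edge a -0.0544
top b -0.05 0.05 n 866 top z at edge -90: 6.98  at +85: 32.59 mm edge a 0.0464
```

>>> jog_arm(claw=[34,34,34,34,34], xyz=[[0,0,2],[0,0,4],[0,0,6],[0,0,8],[0,0,9]], roll=[0,0,0,0,0])

```text
time: 23.6
position: [0.5238, -0.0261, 0.0159]
tool_rot: [1.274, 1.157, -1.273]
ft_force: [0.8, 6.9, -0.9]
grip_width: 0.457
```

>>> jog_arm(claw=[34,34,34], xyz=[[0,0,0],[0,0,0],[0,0,0]], roll=[0,0,0])

```text
time: 23.9
position: [0.5238, -0.0261, 0.0159]
tool_rot: [1.274, 1.157, -1.272]
ft_force: [0.3, 2.5, -0.1]
grip_width: 0.455
```

```bash
python3 - <<'E'
from rack import *
st(-.155)
im,d,W=cloud('scene'); edge(W,'scene')
E
```

```text
TCP rack x,y [-0.1687  0.0002]
pos [ 0.5238 -0.0261  0.0159] yaw -5.13 shift mm [ 0.5 -0.3 13.7] roll 0.17 F [ 0.3  2.5 -0.1] grip 39.6 t 23.9
scene b -0.098 -0.05 n 603 top z at edge -90: 30.59  at +85: 31.46 mm edge a -0.0888
scene b 0.05 0.098 n 1638 top z at edge -90: 30.51  at +85: 31.33 mm edge a -0.0881
scene b -0.05 0.05 n 1047 top z at edge -90: 30.44  at +85: 31.72 mm edge a -0.0889
```

>>> jog_arm(claw=[34,34,34,34,34], xyz=[[0,0,2],[0,0,4],[0,0,6],[0,0,8],[0,0,9]], roll=[0,0,0,0,0])

```text
time: 24.45
position: [0.523, -0.0332, 0.0159]
tool_rot: [1.275, 1.159, -1.27]
ft_force: [0.9, 6.8, -1.3]
grip_width: 0.457
```

>>> jog_arm(claw=[34,34,34,34,34], xyz=[[0,0,2],[0,0,4],[0,0,6],[0,0,6],[0,0,6]], roll=[0,0,0,0,0])

```text
time: 24.95
position: [0.5225, -0.0377, 0.016]
tool_rot: [1.276, 1.161, -1.269]
ft_force: [0.2, 5.8, -0.6]
grip_width: 0.458
```

```bash
python3 - <<'E'
from rack import *
st(-.155)
im,d,W=cloud('scene'); edge(W,'scene'); rim(W,[.507,-.181],.03,.112,.126); cv2.imwrite('pics/s5.png',cv2.resize(im[120:280,80:330],None,fx=3,fy=3)[...,::-1])
E
```

```text
TCP rack x,y [-0.157  0.   ]
pos [ 0.5225 -0.0377  0.016 ] yaw -5.0 shift mm [ 0.5 -0.1  2. ] roll 0.3 F [ 0.2  5.8 -0.6] grip 39.9 t 24.95
scene b -0.098 -0.05 n 598 top z at edge -90: 33.10  at +85: 31.75 mm edge a -0.0888
scene b 0.05 0.098 n 1651 top z at edge -90: 32.91  at +85: 31.28 mm edge a -0.0882
scene b -0.05 0.05 n 1072 top z at edge -90: 32.06  at +85: 31.85 mm edge a -0.1175
rim 176 [ 0.5073 -0.1871  0.0199] enc [ 0.5067 -0.1864] 0.0234 z med 0.1169
```

View pics/s5.png

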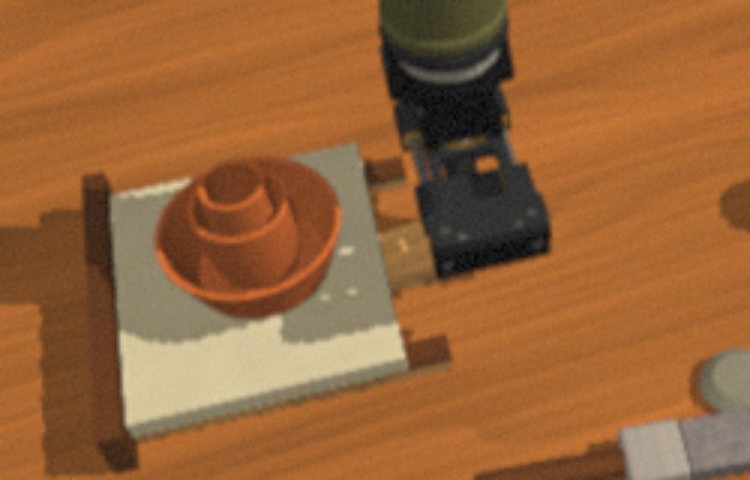

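>>> jog_arm(claw=[34,34,34,34,34], xyz=[[0,0,1],[0,0,1],[0,0,1],[0,0,1],[0,0,1]], roll=[0,0,0,0,0])

```text
time: 25.5
position: [0.5225, -0.0377, 0.016]
tool_rot: [1.276, 1.162, -1.267]
ft_force: [0.0, 5.7, -0.1]
grip_width: 0.46
```

>>> jog_arm(claw=[34,34,34,34,34], xyz=[[0,0,0],[0,0,0],[0,0,0],[0,0,0],[0,0,0]], roll=[0,0,0,0,0])

```text
time: 26.0
position: [0.5225, -0.0377, 0.016]
tool_rot: [1.276, 1.162, -1.267]
ft_force: [0.9, 3.3, -0.3]
grip_width: 0.455
```

```bash
python3 - <<'E'
from rack import *
st(-.155)
im,d,W=cloud('scene'); edge(W,'scene'); W0=np.load('scene.npz')['W']
for n,c,z in [('jar',[.584,.244],.06)]:
    rim(W,c,.05,z,.09); rim(W0,c,.05,z,.09)
# block underside tilt: is wedge flat? block top height
P=W.reshape(-1,3); rim(W,[.507,-.184],.045,.09,.105)
print(order.close_job())
E
```

```text
TCP rack x,y [-0.157  0.   ]
pos [ 0.5225 -0.0377  0.016 ] yaw -4.96 shift mm [ 0.5 -0.   2. ] roll 0.34 F [ 0.9  3.3 -0.3] grip 39.6 t 26.0
scene b -0.098 -0.05 n 602 top z at edge -90: 32.92  at +85: 31.90 mm edge a -0.0888
scene b 0.05 0.098 n 1642 top z at edge -90: 32.99  at +85: 31.32 mm edge a -0.0882
scene b -0.05 0.05 n 1065 top z at edge -90: 32.31  at +85: 31.89 mm edge a -0.1150
rim 466 [0.5871 0.2418 0.0205] enc [0.5849 0.2436] 0.0279 z med 0.0741
rim 467 [0.5873 0.2418 0.0204] enc [0.5847 0.2453] 0.0283 z med 0.074
rim 446 [ 0.5128 -0.1869  0.0256] enc [ 0.5072 -0.1864] 0.034 z med 0.0981
the job is handed in; nothing more can be done
None
```

The job was handed in at 26 s. The middle cup stands in the bowl and the slim cup in the middle cup, all upright. The wedge is under the middle of the bat's open edge, flat on the table and still gripped.

**Last checks:**
- **Lift:** the open edge is up about 3.4 mm on both sides, taken from the scene depth against the reading before the push. The bat has slid about 3 mm, to where the stop rail should be.
- **Wedge and push:** it sits within about 1 mm and 0.4° of the bat's middle line. The wrist force was about 3 N with the grip holding at 39.6 mm.
- **Cups:** before the lift, the wrist view showed the slim cup within 1 mm of the middle cup's centre. The rims stood at the expected heights.
- **Other things:** I re-measured only the jar, and it had not moved. In a scene picture taken just before the push, the other objects looked in place.

**Disagreements:**
- The scene and top cameras disagreed by about 2 mm sideways, so I used their mean and the wrist view.
- The arm hid the bat's edge from the top camera, so the lift comes from one camera only. The strip at the middle of that edge was unusable because the wedge and gripper got into it.
- The last fit of the middle cup's rim was poor because the slim cup got in its way.

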